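# Eject the tube block from the dry-block unit

### The arm

A 6-joint arm with a two-finger parallel gripper is mounted at the origin on the work surface. World frame = base frame: x ahead of the robot, y to its left, z up, the work surface at z = 0. Lengths are in m, angles in rad, forces in N, time in s.
With the tool pointing down it reaches from about 0.35 to 0.85 m from the base axis. Payload 8.1 kg.
Tool frame: the origin (TCP) lies midway between the tips of the shut fingers; the grasp point (between the pads) lies 19 mm behind it; z points along the fingers, y is the line along which they close (so a half turn about z gives the same grasp; the last joint's range is limited). The gripper opens to 93 mm and grips with 3 to 60 N. Pads are 15 mm wide; open, the fingers measure 128 mm over their backs; the gripper's body (75 mm by 188 mm) begins 65 mm behind the grasp point.
Start: joints at [1.239, 0.13, 1.488, -0, 1.523, -0.085], TCP at [0.147, 0.582, 0.219] pointing down, gripper open.
Joint ranges: [-2.96, 2.96], [-0.89, 2.26], [0.02, 2.5], [-1.34, 4.48], [0, 2.73], [-2.66, 2.66]. Speed limits (rad/s): [2.39, 2.39, 2.79, 3.14, 3.14, 3.14].

### API

Orientations are given as a rotation vector (axis times angle).
In Python, from plant import read_state, read_camera, camera_model, close_job gives the robot as it stands. The module is installed in compiled form; this text tells all that it offers.
- The arm moves only by the tool carry_out, never from a script. Its argument "moves" is a list of rows, each an object of numbers: "jaw": the finger opening in m, from 0 to 0.093; "dx", "dy", "dz": the shift along the tool's x, y, z in m; "yaw": the turn about the tool's z in rad. In form: [{"jaw": .., "dx": .., "dy": .., "dz": .., "yaw": ..}, ...]. A call has 1 to 8 rows; each row shifts and turns the commanded pose from where the row before left it, along the tool's axes as they then stand; what a row does not reach is not made up. A row lasts 1/8 s, in which the tool goes at most 62.5 mm and 10.7 degrees, less where a joint would pass 70% of its speed; a pose out of reach is approached as far as the arm can. A call is refused whole if a number of a shift passes 0.0625 or a number of a turn 0.188, either way. A call with a gripper value outside its range is refused whole. The fingers move at their own pace and stop on an object; "grip_force" is the grip in N (left out, the last holds). Time passes only in rows, so rows that do not move let the fingers close. It gives the time, the measured TCP pose, the force, the opening and the grip force at its end, in the units of the state.
- read_state(): the state, without advancing time (a new reading comes with each control period).
- read_camera(name): name is "side" or "top"; returns the picture (480x640x3 uint8, red, green, blue); there is no depth.
- camera_model(name): a dict with "camera_matrix" (3x3 intrinsics, pixels), "view" (4x4, takes a point from world to camera coordinates). Camera axes: x right, y up, looking along -z (the intrinsics and any distortion apply to the point x, -y, -z); pixel columns grow to the right and rows downward; lengths in m; the calibration is good to about 2 mm. A picture is of the moment at which its call begins. camera_model takes no time and is no camera call.
- close_job(): hands the job in; it is judged then, once.
The state is a dict: "t": time; "q": joint angles; "dq": joint speeds; "joint_torque": joint torques, N m; "tool_pos": TCP position; "orientation": TCP orientation; "force": force on the tool from outside, world axes, zero at the start; "wrist_torque": the same for the moment, N m; "opening": finger opening in m; "gripper_force": force on a finger pad.
Only numpy, scipy, OpenCV 4.12 (cv2) and the standard library are available. Lean on these libraries where they do the work, as an engineer would, in place of code of your own. Each camera call takes 0.05 s, during which the arm holds its last target. There are 200 camera calls.

### The job

The aluminium tube block sits flush in the well of the bench-top unit. Press the unit's long eject bar all the way down, pushing at its middle so that both ends go down evenly, which lifts the block out of its well from below; then take the raised block and set it down gently, upright and wholly on the round cork pad. Do not knock the beaker, the drink carton or the test-tube rack.

Things in the scene. Friction and masses are not known exactly. Their poses are not given: they have to be found in the camera images.
- unit: the fixed bench-top unit: white and grey housing 150 (its x) x 120 (its y) x 93 mm high, flat top. Origin: centre of its underside, on the bench; z up; the eject bar is on its front (-x) side. In the centre of its top is a round well 42 mm across and 50 mm deep; in the well's floor is an 18 mm ejector hole with a steel pin below it, linked to the bar.
- bar_mid (a point): middle of the upper face of the eject bar: flat steel, 160 mm long (along the unit's y), 30 wide, 12 thick, 120 mm in front of the unit's centre, carried on two arms along the unit's sides, hinged 175 mm behind the bar. Upper face 84 mm above the bench at the start, 66 mm when fully down. Pressing takes 5 to 9 N; 20 N against the stop does no harm. It stays where it is left.
- eject_arms (a joint): angle of the bar's arms, rad: 0 = bar up (start), 0.10 = fully down at its stop. The pin rises with it, 30 mm in all, the first 2 mm free: the block is lifted about 28 mm.
- eject_bar (a joint): sideways tip of the eject bar, rad, 0 = level. The bar is sprung (8 N m/rad) on a central pivot and tips when pushed away from its middle: 10 N at 40 mm off the middle tips it by 0.05 rad.
- insert_center (a point): centre (half-way up) of the tube block: loose solid aluminium cylinder, 40 mm diameter, 50 mm high, 0.11 to 0.21 kg, four small dark socket mouths in its top; z along the cylinder, up. At the start its top is flush with the unit's top (centre 68 mm above the bench); once ejected it stands on the pin, guided by the well, about 28 mm of it above the unit's top.
- insert: the same tube block; origin at the centre of its underside, z up along the cylinder.
- pad_top (a point): centre of the upper face of the round cork pad, 120 mm in diameter and 8 mm thick, fixed flat on the bench; z up.
- beaker: bystander: open glass beaker, 72 mm in diameter, 85 mm high; origin at the centre of its underside.
- carton: bystander: small blue drink carton 40 x 60 x 95 mm high; origin at the centre of its underside.
- rack: bystander: wooden test-tube rack 180 x 60 mm, with three glass tubes, 96 mm high in all; origin at the centre of its underside.
There are look-alikes about, which are no part of the job. Of the things shaped like the part that bears pad_top, the cork one is meant.

How it is judged:
By the outcome, as a careful person would: the job done as asked, in the order asked, and still so for the second after the job is handed in, with the robot touching nothing.
It also fails if it takes over 61 s, if anything falls off the work surface, if the arm or the gripper's body presses on something with over 40 N, if the wrist force passes 120 N, or if a joint passes its speed limit or range.

## Working session

There is one attempt and no reset: what is moved stays moved. The work goes in short steps, Python scripts to look and compute and a tool call to move; the robot and the scene stay as the last step left them, time stands still between calls to the robot, and variables do not carry over. Pictures are saved under pics/ and viewed, at most 10 in all, crops included, and the job is handed in when it is done.

Besides the shell and the picture viewer there is one more tool, called after "Request:" as name(argument=value, ...), one argument or row to a line, values as JSON. carry_out: Moves the arm, as the interface text tells. Its arguments: {"type":"object","properties":{"moves":{"type":"array","items":{"type":"object","properties":{"jaw":{"type":"number"},"dx":{"type":"number"},"dy":{"type":"number"},"dz":{"type":"number"},"yaw":{"type":"number"}}}},"grip_force":{"type":"number"}},"required":["moves"]}

```bash
mkdir -p pics
python3 - <<'E'
from plant import *
import cv2
for n in("side","top"):
    cv2.imwrite(f"pics/{n}0.png",read_camera(n)[:,:,::-1]); m=camera_model(n); print(n,m)
print(read_state())
E
```

```text
side {'camera_matrix': array([[531.79209275,   0.        , 317.16661038],
       [  0.        , 531.79209275, 241.01089224],
       [  0.        ,   0.        ,   1.        ]]), 'view': array([[ 0.75902552, -0.65080741, -0.01816514, -0.35673557],
       [ 0.40586213,  0.4511655 ,  0.79481169, -0.3422702 ],
       [-0.50907385, -0.6106549 ,  0.60658421, -0.80059646],
       [ 0.        ,  0.        ,  0.        ,  1.        ]])}
top {'camera_matrix': array([[492.91744261,   0.        , 324.52109617],
       [  0.        , 492.91744261, 241.66250332],
       [  0.        ,   0.        ,   1.        ]]), 'view': array([[-0.02973756, -0.99953842,  0.00621533,  0.14421027],
       [ 0.97745525, -0.02777904,  0.20930735, -0.58365225],
       [-0.20903808,  0.0122995 ,  0.97783015, -0.90665348],
       [ 0.        ,  0.        ,  0.        ,  1.        ]])}
{'t': 0.1, 'q': array([ 1.23859663e+00,  1.31110104e-01,  1.48917270e+00,  1.43025521e-05,
        1.52299355e+00, -8.54262116e-02]), 'dq': array([ 0.00078797, -0.00127313, -0.00325431, -0.00076995, -0.00070556,
       -0.00072705]), 'joint_torque': array([ 1.02213893e-03, -5.61333311e+01, -4.93103027e+01,  7.70474738e-02,
        2.89242889e-02, -8.75674573e-05]), 'tool_pos': array([0.14638564, 0.58133766, 0.21767646]), 'orientation': array([-3.86604340e-01, -3.11734729e+00,  2.58234121e-03]), 'force': array([0.07192817, 0.49765983, 0.7605257 ]), 'wrist_torque': array([-0.00565536, -0.02403127,  0.02929753]), 'gripper_force': 0.0, 'opening': 0.09350981833017147}
```

View pics/top0.png

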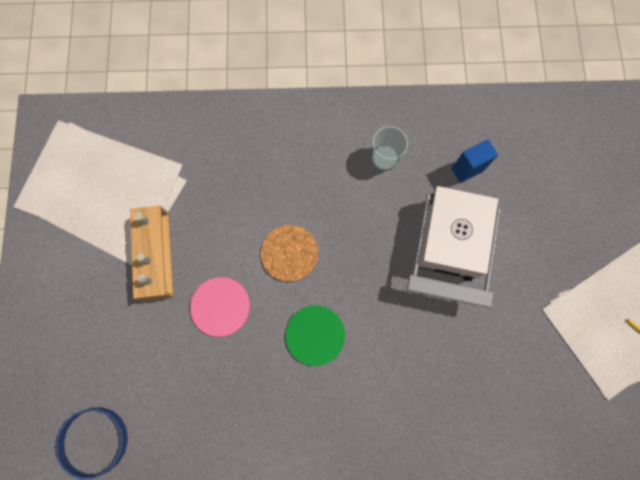

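View pics/side0.png

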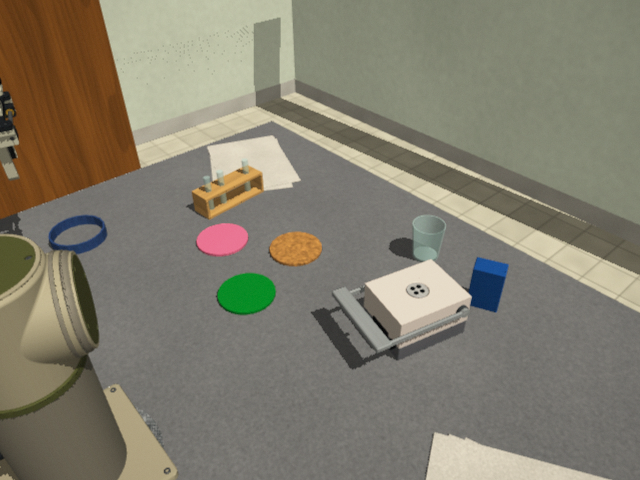

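Top view: cork pad at (290,253), block at (462,229), and bar from about (410,285) to (492,297). Beaker (388,150) and carton (475,160) are behind the unit. Next, an enlarged crop to refine these.

```bash
cat > h.py <<'E'
from plant import *
import numpy as np, cv2
def back(n,u,v,z):
    m=camera_model(n);K=m["camera_matrix"];V=m["view"];R=V[:3,:3];c=-R.T@V[:3,3]
    d=np.linalg.inv(K)@[u,v,1];d=R.T@(d*[1,-1,-1]);return c+d*(z-c[2])/d[2]
def proj(n,p):
    m=camera_model(n);V=m["view"];q=V[:3,:3]@p+V[:3,3];q=m["camera_matrix"]@(q*[1,-1,-1]);return q[:2]/q[2]
E
python3 - <<'E'
from h import *
t=cv2.imread("pics/top0.png");s=cv2.imread("pics/side0.png")
for n,im in(("top",t),("side",s)):
    h=cv2.cvtColor(im,cv2.COLOR_BGR2HSV)
    m=cv2.inRange(h,(5,120,90),(20,255,255))
    k,l,st,c=cv2.connectedComponentsWithStats(m)
    for i in range(1,k):
        if st[i,4]>900: print(n,c[i],st[i],back(n,*c[i],.008))
a=cv2.resize(t[180:310,380:510],None,fx=4.5,fy=4.5,interpolation=cv2.INTER_CUBIC)
b=cv2.resize(s[255:365,325:475],None,fx=5,fy=5,interpolation=cv2.INTER_CUBIC)
cv2.imwrite("pics/a.png",a);cv2.imwrite("pics/b.png",b)
print(back("top",462,229,.093),back("side",417.5,290.5,.093))
E
```

```text
top [152.2148532 253.9433506] [ 131  207   42   93 2895] [0.58322894 0.4818836  0.008     ]
top [288.93397359 253.05962385] [ 261  226   57   55 2499] [0.57704551 0.20061606 0.008     ]
side [ 60.83222829 101.25651823] [    0     0   140   219 22322] [0.47955835 1.42612608 0.008     ]
side [227.51639344 192.02622951] [ 192  167   71   52 1830] [0.58862123 0.50114931 0.008     ]
side [295.25497159 248.43821023] [ 269  232   53   34 1408] [0.57087322 0.19370079 0.008     ]
[ 0.59810497 -0.13590786  0.093     ] [ 0.59346382 -0.13756394  0.093     ]
```

View pics/a.png

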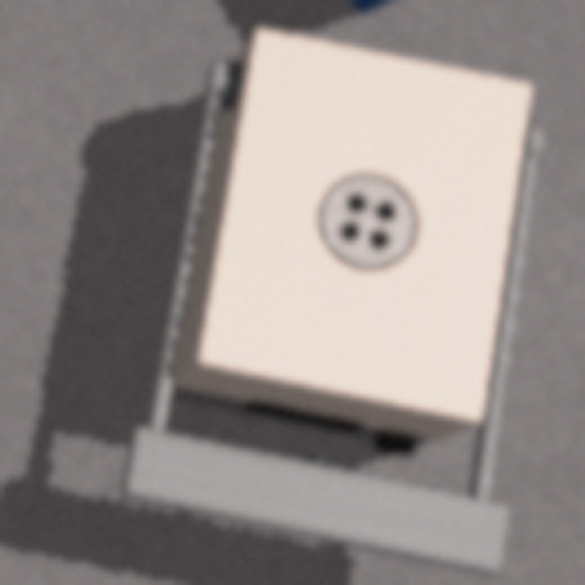

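View pics/b.png

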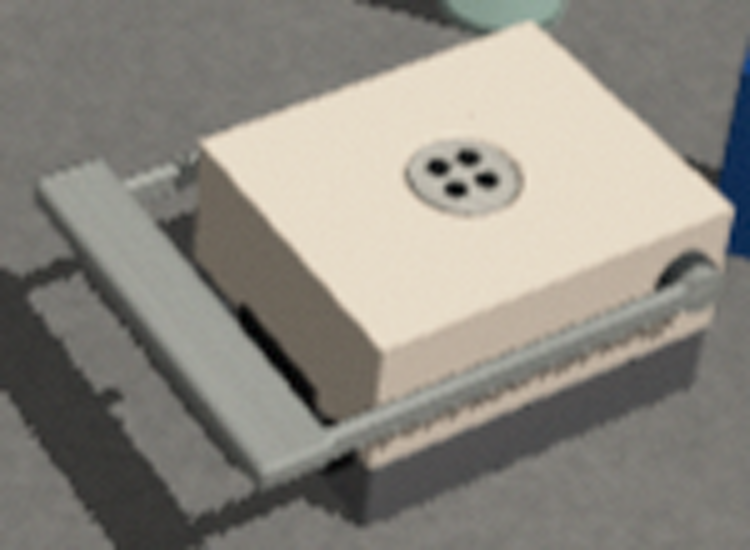

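The crops give block centres at top (461.8,229.1) and side (417.8,290.4), plus the housing and bar corners.

```bash
cat >> h.py <<'E'
from scipy.spatial.transform import Rotation as Ro
def need(target):
    s=read_state();R=Ro.from_rotvec(s["orientation"]).as_matrix()
    print("t",s["t"],"pos",s["tool_pos"].round(4),"F",s["force"].round(1),"need tool",(R.T@(np.array(target)-s["tool_pos"])).round(4),"open",s["opening"])
E
python3 - <<'E'
from h import *
np.set_printoptions(precision=4,suppress=True)
T=lambda p,z:back("top",380+(p[0]+.5)/4.5-.5,180+(p[1]+.5)/4.5-.5,z)
S=lambda p,z:back("side",325+(p[0]+.5)/5-.5,255+(p[1]+.5)/5-.5,z)
print("block",T((368,221),.093),S((464,177),.093))
c=[T(p,.093) for p in((256,28),(533,83),(483,424),(198,365))]
d=[S(p,.093) for p in((533,20),(733,208),(382,352),(203,143))]
for k in(c,d):
    k=np.array(k);e=k[0]-k[3]+k[1]-k[2];f=k[0]-k[1]+k[3]-k[2];print("housing",k.mean(0),np.arctan2(e[1],e[0]),np.arctan2(-f[0],f[1]),np.linalg.norm(e)/2,np.linalg.norm(f)/2)
b=[T(p,.084) for p in((140,428),(508,507),(502,560),(128,482))];print("bar top",b,np.mean(b,0))
b=[S(p,.084) for p in((100,160),(330,440),(262,470),(38,187))];print("bar side",b,np.mean(b,0))
R=Ro.from_rotvec(read_state()["orientation"]).as_matrix();print(R)
need([.5,.3,.22])
E
```

```text
block [ 0.5987 -0.1348  0.093 ] [ 0.5943 -0.1366  0.093 ]
housing [ 0.5982 -0.1346  0.093 ] -0.23996527919005448 -0.23590159906554317 0.1514474344548525 0.12068304416633385
housing [ 0.5951 -0.1355  0.093 ] -0.23549596095677072 -0.24912340905901648 0.14972231749567097 0.11896265016511694
bar top [array([ 0.5142, -0.0336,  0.084 ]), array([ 0.4765, -0.1852,  0.084 ]), array([ 0.4546, -0.1805,  0.084 ]), array([ 0.4916, -0.0271,  0.084 ])] [ 0.4842 -0.1066  0.084 ]
bar side [array([ 0.5091, -0.035 ,  0.084 ]), array([ 0.4724, -0.1856,  0.084 ]), array([ 0.4464, -0.1798,  0.084 ]), array([ 0.4821, -0.0306,  0.084 ])] [ 0.4775 -0.1077  0.084 ]
[[-0.9697  0.2443 -0.0006]
 [ 0.2443  0.9697 -0.0016]
 [ 0.0002 -0.0017 -1.    ]]
t 0.1 pos [0.1464 0.5813 0.2177] F [0.1 0.5 0.8] need tool [-0.4116 -0.1864 -0.0021] open 0.09350981833017147
```

Request:
carry_out(
  moves=[
    {"jaw":0,"dx":-0.05,"dy":-0.02},
    {"jaw":0,"dx":-0.05,"dy":-0.02},
    {"jaw":0,"dx":-0.05,"dy":-0.025},
    {"jaw":0,"dx":-0.05,"dy":-0.025},
    {"jaw":0,"dx":-0.05,"dy":-0.025},
    {"jaw":0,"dx":-0.05,"dy":-0.025},
    {"jaw":0,"dx":-0.05,"dy":-0.025},
    {"jaw":0,"dx":-0.05,"dy":-0.025},
  ],
  grip_force=20,
)

```text
invalid input at $.moves[0]: expected keys jaw, dx, dy, dz, yaw
```

```bash
python3 -c "
from h import *
need([.48,-.107,.13])"
```

```text
t 0.1 pos [0.1464 0.5813 0.2177] F [0.1 0.5 0.8] need tool [-0.4917 -0.5858  0.0886] open 0.09350981833017147
```

Request:
carry_out(
  moves=[
    {"jaw":0,"dx":-0.05,"dy":-0.02,"dz":0,"yaw":0},
    {"jaw":0,"dx":-0.05,"dy":-0.02,"dz":0,"yaw":0},
    {"jaw":0,"dx":-0.05,"dy":-0.025,"dz":0,"yaw":0},
    {"jaw":0,"dx":-0.05,"dy":-0.025,"dz":0,"yaw":0},
    {"jaw":0,"dx":-0.05,"dy":-0.025,"dz":0,"yaw":0},
    {"jaw":0,"dx":-0.05,"dy":-0.025,"dz":0,"yaw":0},
    {"jaw":0,"dx":-0.05,"dy":-0.025,"dz":0,"yaw":0},
    {"jaw":0,"dx":-0.05,"dy":-0.025,"dz":0,"yaw":0},
  ],
  grip_force=20,
)

```text
t: 1.1
tool_pos: [0.489, 0.2984, 0.2183]
orientation: [-0.387, -3.117, 0.0]
force: [0.7, 1.6, -0.1]
opening: 0.0172
gripper_force: 0.0
```

```bash
python3 -c "
from h import *
need([.48,-.107,.13])"
```

```text
t 1.1 pos [0.489  0.2984 0.2183] F [ 0.7  1.6 -0.1] need tool [-0.0903 -0.3953  0.0883] open 0.017214957916836214
```

Request:
carry_out(
  moves=[
    {"jaw":0,"dx":-0.013,"dy":-0.056,"dz":0,"yaw":0},
    {"jaw":0,"dx":-0.013,"dy":-0.056,"dz":0,"yaw":0},
    {"jaw":0,"dx":-0.013,"dy":-0.056,"dz":0,"yaw":0},
    {"jaw":0,"dx":-0.013,"dy":-0.056,"dz":0.01,"yaw":0},
    {"jaw":0,"dx":-0.013,"dy":-0.056,"dz":0.02,"yaw":0},
    {"jaw":0,"dx":-0.013,"dy":-0.056,"dz":0.03,"yaw":0},
    {"jaw":0,"dx":-0.012,"dy":-0.059,"dz":0.028,"yaw":0},
    {"jaw":0,"dx":0,"dy":0,"dz":0,"yaw":0},
  ],
)

```text
t: 2.1
tool_pos: [0.4765, -0.1025, 0.1304]
orientation: [-0.394, -3.112, -0.0]
force: [-0.3, 0.1, 0.6]
opening: 0.0006
gripper_force: 0.0
```

```bash
python3 -c "
from h import *
need([.48,-.107,.09])
for n in('top','side'): cv2.imwrite(f'pics/{n}1.png',read_camera(n)[:,:,::-1])
a=cv2.imread('pics/top1.png')[180:340,360:520];b=cv2.imread('pics/side1.png')[220:380,310:470]
cv2.imwrite('pics/c1.png',cv2.resize(np.hstack([a,b]),None,fx=2.5,fy=2.5,interpolation=2))
p=read_state()['tool_pos'];print(proj('top',p),proj('side',p))"
```

```text
t 2.1 pos [ 0.4765 -0.1025  0.1304] F [-0.3  0.1  0.6] need tool [-0.0048 -0.0034  0.0404] open 0.0006052306668713553
[453.93436723 289.6098287 ] [357.77637829 292.55859408]
```

View pics/c1.png

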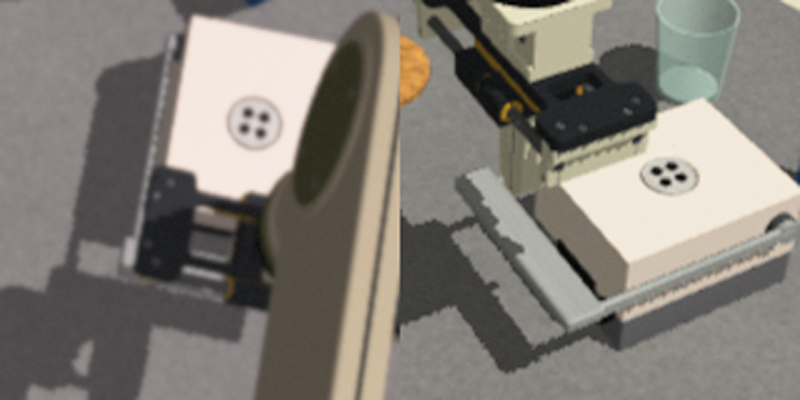

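The side view shows the shut finger tips at crop (518,188), close to the predicted (519,181), so calibration is good. The fingers are above the middle of the bar.

Request:
carry_out(
  moves=[
    {"jaw":0,"dx":-0.004,"dy":-0.003,"dz":0.01,"yaw":0},
    {"jaw":0,"dx":0,"dy":0,"dz":0.015,"yaw":0},
    {"jaw":0,"dx":0,"dy":0,"dz":0.015,"yaw":0},
    {"jaw":0,"dx":0,"dy":0,"dz":0.004,"yaw":0},
    {"jaw":0,"dx":0,"dy":0,"dz":0.004,"yaw":0},
    {"jaw":0,"dx":0,"dy":0,"dz":0.004,"yaw":0},
    {"jaw":0,"dx":0,"dy":0,"dz":0.004,"yaw":0},
    {"jaw":0,"dx":0,"dy":0,"dz":0,"yaw":0},
  ],
)

```text
t: 3.2
tool_pos: [0.4822, -0.1034, 0.0779]
orientation: [0.387, 3.118, 0.0]
force: [-2.5, 1.0, 2.6]
opening: 0.0005
gripper_force: 1.1
```

```bash
python3 -c "
from h import *
need([.48,-.107,.066]);print(read_state()['wrist_torque'])"
```

```text
t 3.2 pos [ 0.4822 -0.1034  0.0779] F [-2.5  1.   2.6] need tool [ 0.0012 -0.0041  0.0119] open 0.0005191196755280474
[ 0.15603111  0.28591691 -0.01209407]
```

Request:
carry_out(
  moves=[
    {"jaw":0,"dx":0,"dy":0,"dz":0.003,"yaw":0},
    {"jaw":0,"dx":0,"dy":0,"dz":0.003,"yaw":0},
    {"jaw":0,"dx":0,"dy":0,"dz":0.002,"yaw":0},
    {"jaw":0,"dx":0,"dy":0,"dz":0,"yaw":0},
  ],
)

```text
t: 3.7
tool_pos: [0.4823, -0.1034, 0.07]
orientation: [0.387, 3.118, 0.0]
force: [-4.9, 1.9, 6.2]
opening: 0.0004
gripper_force: 2.9
```

Request:
carry_out(
  moves=[
    {"jaw":0,"dx":0,"dy":0,"dz":0.002,"yaw":0},
    {"jaw":0,"dx":0,"dy":0,"dz":0.002,"yaw":0},
    {"jaw":0,"dx":0,"dy":0,"dz":0.001,"yaw":0},
    {"jaw":0,"dx":0,"dy":0,"dz":0,"yaw":0},
  ],
)

```text
t: 4.2
tool_pos: [0.4826, -0.1034, 0.0667]
orientation: [0.386, 3.117, -0.0]
force: [-11.5, 4.7, 22.1]
opening: 0.0006
gripper_force: 11.5
```

At the stop (22 N). Retract, look.

Request:
carry_out(
  moves=[
    {"jaw":0,"dx":0,"dy":0,"dz":-0.02,"yaw":0},
    {"jaw":0,"dx":0,"dy":0,"dz":-0.04,"yaw":0},
    {"jaw":0.093,"dx":0,"dy":0,"dz":-0.05,"yaw":0},
    {"jaw":0.093,"dx":0.05,"dy":0,"dz":-0.02,"yaw":0},
    {"jaw":0.093,"dx":0.05,"dy":0,"dz":0,"yaw":0},
    {"jaw":0.093,"dx":0,"dy":0,"dz":0,"yaw":0},
    {"jaw":0.093,"dx":0,"dy":0,"dz":0,"yaw":0},
  ],
)

```text
t: 5.08
tool_pos: [0.3859, -0.0793, 0.195]
orientation: [0.387, 3.115, -0.001]
force: [0.5, 0.0, -0.3]
opening: 0.0457
gripper_force: 0.0
```

```bash
python3 -c "
from h import *
need([.5965,-.1355,.19])
for n in('top','side'): cv2.imwrite(f'pics/{n}2.png',read_camera(n)[:,:,::-1])
a=cv2.imread('pics/top2.png')[180:340,380:540];b=cv2.imread('pics/side2.png')[220:380,320:480]
cv2.imwrite('pics/c2.png',cv2.resize(np.hstack([a,b]),None,fx=2.5,fy=2.5,interpolation=2))
p=np.array([.5965,-.1355,.121]);print(proj('top',p),proj('side',p))"
```

```text
t 5.075 pos [ 0.3859 -0.0793  0.195 ] F [ 0.5  0.  -0.3] need tool [-0.2179 -0.003   0.0055] open 0.045679443065718625
[466.06610705 226.30956025] [419.254318  277.5441119]
```

View pics/c2.png

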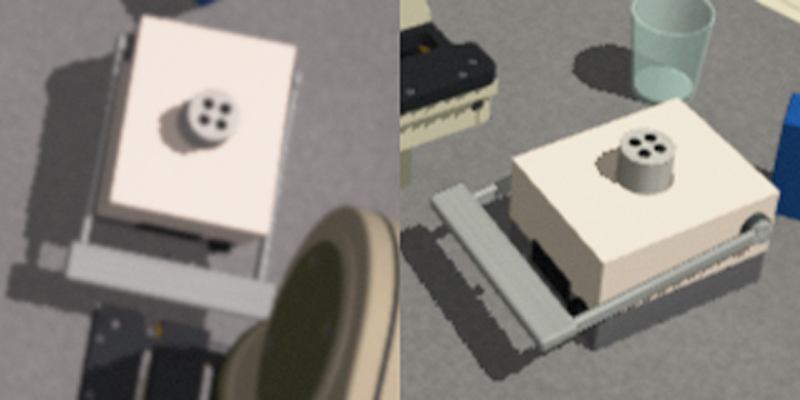

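The block stands raised, with its top at top-view px (464.8,226.8) and side px (418.8,278.4), both matching the prediction within about 1 px. Move over it and open.

Request:
carry_out(
  moves=[
    {"jaw":0.093,"dx":-0.05,"dy":0,"dz":0,"yaw":0},
    {"jaw":0.093,"dx":-0.05,"dy":0,"dz":0,"yaw":0},
    {"jaw":0.093,"dx":-0.05,"dy":-0.003,"dz":0,"yaw":0},
    {"jaw":0.093,"dx":-0.05,"dy":0,"dz":0,"yaw":0},
    {"jaw":0.093,"dx":-0.018,"dy":0,"dz":0,"yaw":0},
    {"jaw":0.093,"dx":0,"dy":0,"dz":0.02,"yaw":0},
    {"jaw":0.093,"dx":0,"dy":0,"dz":0.02,"yaw":0},
    {"jaw":0.093,"dx":0,"dy":0,"dz":0,"yaw":0},
  ],
)

```text
t: 6.18
tool_pos: [0.5931, -0.1343, 0.1505]
orientation: [-0.386, -3.112, -0.002]
force: [0.2, -0.5, 0.5]
opening: 0.0931
gripper_force: 0.0
```

```bash
python3 -c "
from h import *
need([.5965,-.1355,.098])"
```

```text
t 6.175 pos [ 0.5931 -0.1343  0.1505] F [ 0.2 -0.5  0.5] need tool [-0.0039 -0.0004  0.0525] open 0.09306681589580665
```

Request:
carry_out(
  moves=[
    {"jaw":0.093,"dx":-0.003,"dy":0,"dz":0.015,"yaw":0},
    {"jaw":0.093,"dx":0,"dy":0,"dz":0.015,"yaw":0},
    {"jaw":0.093,"dx":0,"dy":0,"dz":0.015,"yaw":0},
    {"jaw":0.093,"dx":0,"dy":0,"dz":0.006,"yaw":0},
    {"jaw":0.055,"dx":0,"dy":0,"dz":0,"yaw":0},
    {"jaw":0.05,"dx":0,"dy":0,"dz":0,"yaw":0},
    {"jaw":0.045,"dx":0,"dy":0,"dz":0,"yaw":0},
    {"jaw":0.045,"dx":0,"dy":0,"dz":0,"yaw":0},
  ],
  grip_force=20,
)

```text
t: 7.18
tool_pos: [0.599, -0.136, 0.1039]
orientation: [0.387, 3.117, -0.0]
force: [0.5, -0.2, 0.3]
opening: 0.0576
gripper_force: 0.0
```

```bash
python3 -c "
from h import *
need([.5965,-.1355,.098])"
```

```text
t 7.175 pos [ 0.599  -0.136   0.1039] F [ 0.5 -0.2  0.3] need tool [ 0.0026 -0.0001  0.0059] open 0.05757023592378908
```

Request:
carry_out(
  moves=[
    {"jaw":0.045,"dx":0.001,"dy":0,"dz":0.003,"yaw":0},
    {"jaw":0.045,"dx":0,"dy":0,"dz":0,"yaw":0},
    {"jaw":0.045,"dx":0,"dy":0,"dz":0,"yaw":0},
  ],
)

```text
t: 7.55
tool_pos: [0.5977, -0.1356, 0.1003]
orientation: [-0.387, -3.118, -0.0]
force: [0.0, 0.7, -0.1]
opening: 0.045
gripper_force: 0.0
```

Good; close at 20 N.

Request:
carry_out(
  moves=[
    {"jaw":0.038,"dx":0,"dy":0,"dz":0.001,"yaw":0},
    {"jaw":0.03,"dx":0,"dy":0,"dz":0,"yaw":0},
    {"jaw":0.03,"dx":0,"dy":0,"dz":0,"yaw":0},
    {"jaw":0.03,"dx":0,"dy":0,"dz":0,"yaw":0},
  ],
  grip_force=25,
)

```text
t: 8.05
tool_pos: [0.598, -0.1355, 0.0995]
orientation: [0.387, 3.117, 0.0]
force: [-0.1, 1.2, 0.8]
opening: 0.04
gripper_force: 24.9
```

Request:
carry_out(
  moves=[
    {"jaw":0.03,"dx":0,"dy":0,"dz":-0.004,"yaw":0},
    {"jaw":0.03,"dx":0,"dy":0,"dz":-0.008,"yaw":0},
    {"jaw":0.03,"dx":0,"dy":0,"dz":-0.01,"yaw":0},
    {"jaw":0.03,"dx":0,"dy":0,"dz":-0.012,"yaw":0},
    {"jaw":0.03,"dx":0,"dy":0,"dz":-0.016,"yaw":0},
    {"jaw":0.03,"dx":0,"dy":0,"dz":-0.015,"yaw":0},
    {"jaw":0.03,"dx":0,"dy":0,"dz":-0.01,"yaw":0},
    {"jaw":0.03,"dx":0,"dy":0,"dz":0,"yaw":0},
  ],
)

```text
t: 9.05
tool_pos: [0.5985, -0.1359, 0.1758]
orientation: [0.386, 3.116, -0.001]
force: [0.7, -0.2, -1.0]
opening: 0.0397
gripper_force: 24.8
```

```bash
python3 -c "
from h import *
need([.5745,.198,.175])
for n in('top','side'): cv2.imwrite(f'pics/{n}3.png',read_camera(n)[:,:,::-1])
cv2.imwrite('pics/c3.png',cv2.resize(cv2.imread('pics/side3.png')[140:380,250:530],None,fx=2,fy=2,interpolation=2))"
```

```text
t 9.05 pos [ 0.5985 -0.1359  0.1758] F [ 0.7 -0.2 -1. ] need tool [0.1048 0.3179 0.0005] open 0.039731371577044275
```

View pics/c3.png

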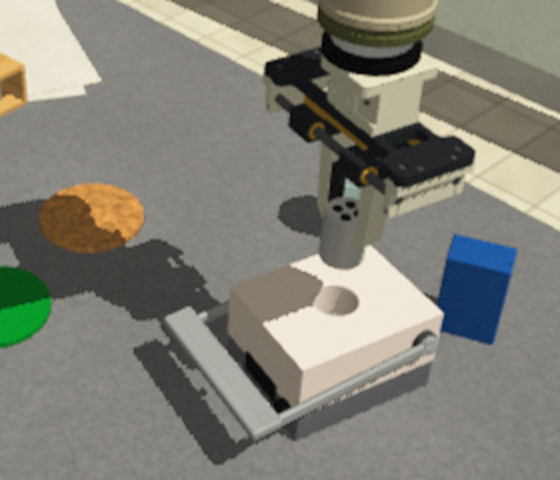

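The block is held upright and clear of the well (crop 342,230). Carry it to the pad.

Request:
carry_out(
  moves=[
    {"jaw":0.03,"dx":0.007,"dy":0.02,"dz":0,"yaw":0},
    {"jaw":0.03,"dx":0.014,"dy":0.044,"dz":0,"yaw":0},
    {"jaw":0.03,"dx":0.018,"dy":0.055,"dz":0,"yaw":0},
    {"jaw":0.03,"dx":0.018,"dy":0.055,"dz":0,"yaw":0},
    {"jaw":0.03,"dx":0.018,"dy":0.055,"dz":0,"yaw":0},
    {"jaw":0.03,"dx":0.018,"dy":0.055,"dz":0,"yaw":0},
    {"jaw":0.03,"dx":0.011,"dy":0.034,"dz":0,"yaw":0},
    {"jaw":0.03,"dx":0,"dy":0,"dz":0,"yaw":0},
  ],
)

```text
t: 10.15
tool_pos: [0.5729, 0.2019, 0.1736]
orientation: [-0.379, -3.117, -0.001]
force: [-0.7, 0.2, -1.6]
opening: 0.0399
gripper_force: 24.8
```

Request:
carry_out(
  moves=[
    {"jaw":0.03,"dx":0,"dy":0,"dz":0.01,"yaw":0},
    {"jaw":0.03,"dx":0,"dy":0,"dz":0.025,"yaw":0},
    {"jaw":0.03,"dx":0,"dy":0,"dz":0.03,"yaw":0},
    {"jaw":0.03,"dx":0,"dy":0,"dz":0.03,"yaw":0},
    {"jaw":0.03,"dx":0,"dy":0,"dz":0.02,"yaw":0},
    {"jaw":0.03,"dx":0,"dy":0,"dz":0.008,"yaw":0},
    {"jaw":0.03,"dx":0,"dy":0,"dz":0.002,"yaw":0},
    {"jaw":0.03,"dx":0,"dy":0,"dz":0,"yaw":0},
  ],
)

```text
t: 11.15
tool_pos: [0.5754, 0.1983, 0.0505]
orientation: [0.387, 3.116, 0.001]
force: [0.4, -0.2, -1.4]
opening: 0.0398
gripper_force: 24.8
```

```bash
python3 -c "
from h import *
need([.5755,.199,.037])
for n in('top','side'): cv2.imwrite(f'pics/{n}4.png',read_camera(n)[:,:,::-1])
cv2.imwrite('pics/c4.png',cv2.resize(cv2.imread('pics/side4.png')[140:340,180:420],None,fx=2.5,fy=2.5,interpolation=2))"
```

```text
t 11.15 pos [0.5754 0.1983 0.0505] F [ 0.4 -0.2 -1.4] need tool [0.0001 0.0007 0.0135] open 0.0398403408285476
```

View pics/c4.png

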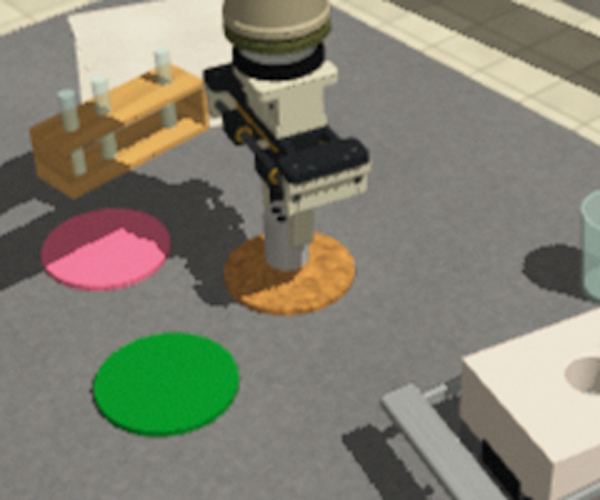

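The block hangs over the middle of the cork pad (crop 290,265), about 13 mm up. Lower gently.

Request:
carry_out(
  moves=[
    {"jaw":0.03,"dx":0,"dy":0,"dz":0.004,"yaw":0},
    {"jaw":0.03,"dx":0,"dy":0,"dz":0.004,"yaw":0},
    {"jaw":0.03,"dx":0,"dy":0,"dz":0.002,"yaw":0},
    {"jaw":0.03,"dx":0,"dy":0,"dz":0.001,"yaw":0},
    {"jaw":0.03,"dx":0,"dy":0,"dz":0.001,"yaw":0},
    {"jaw":0.03,"dx":0,"dy":0,"dz":0,"yaw":0},
  ],
)

```text
t: 12.0
tool_pos: [0.5747, 0.1981, 0.0374]
orientation: [0.387, 3.118, 0.0]
force: [-0.5, 0.1, -1.4]
opening: 0.0399
gripper_force: 24.8
```

Request:
carry_out(
  moves=[
    {"jaw":0.03,"dx":0,"dy":0,"dz":0.0005,"yaw":0},
    {"jaw":0.03,"dx":0,"dy":0,"dz":0.0005,"yaw":0},
    {"jaw":0.03,"dx":0,"dy":0,"dz":0,"yaw":0},
  ],
)

```text
t: 12.38
tool_pos: [0.5751, 0.1982, 0.0372]
orientation: [0.387, 3.117, 0.0]
force: [-1.4, -1.8, 4.9]
opening: 0.0394
gripper_force: 24.8
```

Contact. Release slowly, then rise.

Request:
carry_out(
  moves=[
    {"jaw":0.041,"dx":0,"dy":0,"dz":0,"yaw":0},
    {"jaw":0.045,"dx":0,"dy":0,"dz":0,"yaw":0},
    {"jaw":0.055,"dx":0,"dy":0,"dz":0,"yaw":0},
    {"jaw":0.07,"dx":0,"dy":0,"dz":0,"yaw":0},
    {"jaw":0.08,"dx":0,"dy":0,"dz":0,"yaw":0},
    {"jaw":0.08,"dx":0,"dy":0,"dz":0,"yaw":0},
    {"jaw":0.08,"dx":0,"dy":0,"dz":0,"yaw":0},
  ],
)

```text
t: 13.25
tool_pos: [0.5746, 0.1981, 0.0364]
orientation: [0.387, 3.118, -0.0]
force: [-0.7, 0.6, 1.0]
opening: 0.0802
gripper_force: 0.0
```

Request:
carry_out(
  moves=[
    {"jaw":0.08,"dx":0,"dy":0,"dz":-0.01,"yaw":0},
    {"jaw":0.08,"dx":0,"dy":0,"dz":-0.02,"yaw":0},
    {"jaw":0.08,"dx":0,"dy":0,"dz":-0.03,"yaw":0},
    {"jaw":0.08,"dx":0,"dy":0,"dz":-0.04,"yaw":0},
    {"jaw":0.08,"dx":0.02,"dy":0,"dz":-0.04,"yaw":0},
    {"jaw":0.08,"dx":0.05,"dy":0,"dz":-0.02,"yaw":0},
    {"jaw":0.08,"dx":0.05,"dy":0,"dz":0,"yaw":0},
    {"jaw":0.08,"dx":0,"dy":0,"dz":0,"yaw":0},
  ],
)

```text
t: 14.25
tool_pos: [0.4561, 0.2284, 0.1983]
orientation: [0.383, 3.117, 0.002]
force: [-0.5, -0.5, 0.3]
opening: 0.0799
gripper_force: 0.0
```

```bash
python3 -c "
from h import *
cv2.imwrite('pics/side5.png',read_camera('side')[:,:,::-1]);a=cv2.imread('pics/side5.png')[160:380,180:520]
cv2.imwrite('pics/c5.png',cv2.resize(a,None,fx=2.3,fy=2.3,interpolation=2))
print(proj('side',np.array([.5755,.199,.058])))"
```

```text
[294.41464323 228.75866609]
```

View pics/c5.png

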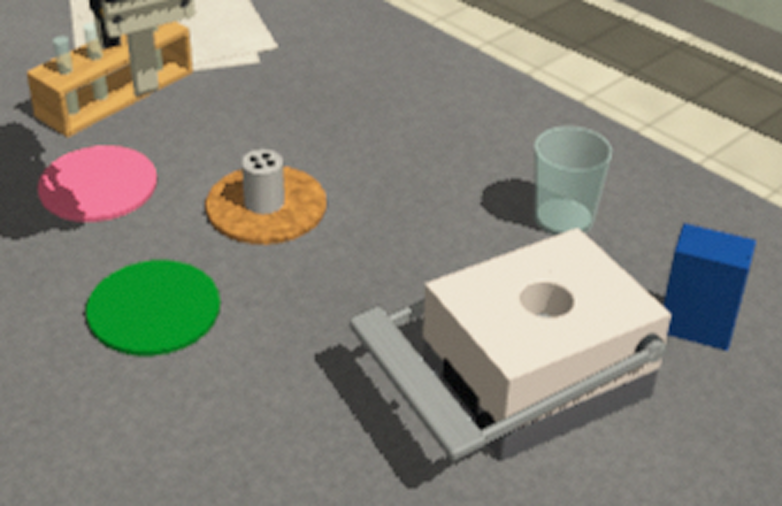

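The block stands upright, wholly on the cork pad (crop 263,185). The bar is down, the bystanders are untouched and the arm is clear.

```bash
python3 -c "
from plant import *
print(close_job())"
```

```text
the job is handed in; nothing more can be done
None
```

I pressed the eject bar down to its stop at its middle, lifted out the tube block and set it upright on the cork pad. The beaker, carton and rack were not touched, and the job was handed in at about 14 s.

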